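# Gauge the gap between the brake pads

### The job

Take the taper gauge out of the wooden tool block and slide its blade straight down between the two brake pads of the caliper, about the middle of the pads, until it just drags lightly on both of them, without forcing it. Finish with the gauge still held in the gripper at that depth, so that the gap can be read off the blade, and leave the loose things on the bench alone.

Things in the scene. Friction and masses are not known exactly. Their poses are not given: they have to be found in the camera images.
- taper_gauge: Taper gauge, loose, 90 g, standing tip down in a slot of the tool block. Origin at the blade's tip, z up to the handle, x across its width, y across its thickness. Steel blade 80 mm long, 18 mm wide, evenly tapered from 3 mm thick at the tip to 11 mm at the handle (1 mm per 10 mm). Black handle above: 55 mm long, 26 mm wide in x, 18 mm thick in y; its shoulder rests on the block
- gauge_handle (a point): centre of the gauge's handle, 107.5 mm from the tip; at the start 117.5 mm above the bench and 27.5 mm above the top of the block; axes as the gauge
- gauge_tip (a point): centre of the gauge's tip (the blade's thin end)
- tool_block: Timber block, fixed, 130 x 60 x 90 mm high, origin under its centre, long side along its x. The gauge's through slot lies 36 mm from the centre towards -x; a marker (41 mm out of the block) stands 20 mm and a punch (26 mm out of it) 48 mm from the centre towards +x
- caliper_fixture: Steel base plate 142 x 112 mm bolted to the bench, with the carrier of a floating brake caliper; fixed. Origin at bench height under the carrier's middle; z up, x along the pads' length, y along the piston axis, from outer to inner pad. Highest point of it all: the small brass bleed nipple, 135 mm above the bench, 60 mm along y
- caliper: Cast caliper, open upward, axes as the fixture. It floats on two guide pins: a sideways push of 1 to 2 N slides it along y (at most 9 mm either way from the fixture's origin), so it centres itself on a blade. Its origin is the fixture's plus this slide. Below the gap a window is open down to the base plate, 110 mm below the pads' upper edges
- outer_pad: brake pad fixed in the caliper's claw, -y side of the gap; the lining is 81 mm long in x and 43 mm high; same origin and axes as the caliper
- inner_pad: brake pad on the piston, +y side of the gap, same size and axes; its origin is that of the caliper moved along y by the piston. It is stiff: the piston gives way only under about 40 N
- outer_pad_edge (a point): middle of the upper edge of the outer pad's lining face, 120 mm above the bench
- inner_pad_edge (a point): middle of the upper edge of the inner pad's lining face, 120 mm above the bench. The gap between the two lining faces (along y) is 5 to 9 mm; the faces are upright and parallel and the gap is open at the top
- worn_pad_c (a point): loose worn brake pad lying on the bench, 48 x 108 x 12 mm; leave it alone
- spanner_c (a point): loose combination spanner, 28 x 164 x 8 mm; leave it alone
- pin_bolt_c (a point): loose hexagon bolt, 21 x 42 x 18 mm; leave it alone
There are look-alikes about, which are no part of the job. Of the things that look like the taper_gauge, the larger one is meant.

How it is judged (in metres and radians):
On the way, in this order (a step that is already met when the one before it is completed fails the run):
1. the gauge is lifted clear of the tool block in the gripper (z of gauge_tip in the frame of tool_block above 0.095 m and contact force between the fingers and taper_gauge above 1 N), for 0.2 s.
2. its tip has entered between the two pads from above (z of gauge_tip in the frame of caliper between 0.04 and 0.118 m and y of gauge_tip in the frame of outer_pad above -0.004 m and y of gauge_tip in the frame of inner_pad below 0.004 m and x of gauge_tip in the frame of caliper between -0.03 and 0.03 m), for 0.1 s.
At the end, for the whole second after the job is handed in: The gripper holds the gauge still (over 2 N on it); its blade stands upright (within 0.15 rad) and in line with the gap (within 0.2 rad), within 30 mm of the middle of the pads, its tip more than 12 mm below the pads' upper edges, and it presses on both pads at once, each with 0.8 to 20 N (contact force between the fingers and taper_gauge above 2 N and contact force between taper_gauge and outer_pad between 0.8 and 20 N and contact force between taper_gauge and inner_pad between 0.8 and 20 N and z of gauge_tip in the frame of caliper between 0.04 and 0.108 m and x of gauge_tip in the frame of caliper between -0.03 and 0.03 m and angle between taper_gauge's own z axis and vertical below 0.15 rad and angle between the y axis of taper_gauge and the y axis of caliper, either way round below 0.2 rad and linear speed of taper_gauge below 0.01 m/s); the arm keeps its last pose, push and grip.
It fails at once if the gauge is forced: more than 30 N on a pad (contact force between taper_gauge and outer_pad above 30 N or contact force between taper_gauge and inner_pad above 30 N).
It fails at once if a loose thing beside the work is shifted by more than 30 mm (distance of any of worn_pad_c, spanner_c, pin_bolt_c from where it was at the start of the episode above 0.03 m).
It also fails if it takes over 51 s, if anything falls off the work surface, if the arm or the gripper's body presses on something with over 40 N, if the wrist force passes 120 N, or if a joint passes its speed limit or range.

### The arm

A 6-joint arm with a two-finger parallel gripper is mounted at the origin on a cart in front of the work surface, level with it; the furniture and walls round the work are solid. World frame = base frame: x ahead of the robot, y to its left, z up, the work surface at z = 0. Lengths are in m, angles in degrees, forces in N, time in s.
With the tool pointing down it reaches from about 0.35 to 0.875 m from the base axis. Payload 4.2 kg.
Tool frame: the origin (TCP) lies midway between the tips of the shut fingers; the grasp point (between the pads) lies 19 mm behind it; z points along the fingers, y is the line along which they close (so a half turn about z gives the same grasp; the last joint's range is limited). The gripper opens to 87 mm and grips with 3 to 60 N. Pads are 19 mm wide; open, the fingers measure 117 mm over their backs; the gripper's body (75 mm by 190 mm) begins 51 mm behind the grasp point.
Start: joints at [-60.355, 22.042, 0.453, 0, -68.411, -14.817], TCP at [0.16, -0.604, 0.223] pointing down, gripper open.
Joint ranges: [-179.83, 179.83], [-69.29, 118.12], [-61.27, 80.66], [-181.25, 117.63], [-171.15, -9.14], [-177.46, 177.46]. Speed limits (degrees/s): [159.86, 159.86, 180, 180, 180, 180].

### API

Orientations are given as [roll, pitch, yaw] about the fixed x, y, z axes, in that order (R = Rz(yaw) Ry(pitch) Rx(roll)).
In Python, from workcell import env gives the robot as it stands. The module is installed in compiled form; this text tells all that it offers. Calls block until the motion is done:
- env.goto(position, orientation): joint-space move of the TCP to a pose.
- env.move_straight(position, rotation=None, rate=0.15, force_limit=None): straight line of the TCP; rotation=None keeps the orientation; rate is the mean speed in m/s. With force_limit (N) it stops when the force on the tool has changed by that much, and returns True; else False.
- env.set_joints(angles): joint-space move.
- env.gripper_to(opening, grasp_force=None): opening from 0.0 (shut) to 1.0 (fully open); grasp_force is the grip in N (None keeps the last); returns when the fingers have stopped.
- env.dwell(seconds).
- env.inverse_kinematics(position, orientation): joint angles nearest the present ones, or None.
- env.read_state(): the state.
- env.grab_frame(name): name is "scene" or "top" or "wrist"; returns a dict with "image" (480x640x3 uint8, blue, green, red), "fx", "fy", "cx", "cy" (pixels), "position" and "orientation" of the camera in the world. Camera axes: x right, y up, looking along -z (the intrinsics and any distortion apply to the point x, -y, -z); pixel columns grow to the right and rows downward; lengths in m; the calibration is good to about 2 mm. The wrist camera is an equidistant fisheye: a pixel r from the principal point sees the ray r / f radians off the axis. A picture is of the moment at which its call begins. There is no depth.
A pose or a line that the arm cannot do raises env.Unreachable and nothing moves.
- env.close_job(): hands the job in; it is judged then, once.
Trained networks look in a picture, given as the dict that the camera call returned (one of the last four; its "shot" number tells which), for a name from the list of things; names that differ only in an ending like _2 or _b are one class to them, and where a whole thing is asked for, a point or a joint stands for the part that bears it (a point fixed in the world has none). Each returns a list of dicts, best first, with "score" (0 to 1); they miss things now and then, are a little off and sometimes report something else, mostly with a low value. They report only what shows in the picture. A call takes as long as a camera call. They do not tell look-alikes from the thing itself.
- env.search_frame(picture, thing): "xyz" ([x, y, z] in m, in world coordinates, good to about 4 mm: the middle of the surface that is visible of it).
- env.trace(picture, thing): "mask" (480x640 bool, what is visible of it).
The state is a dict: "clock": time; "joint_positions": joint angles; "qvel": joint speeds; "joint_torque": joint torques, N m; "position": TCP position; "tool_rot": TCP orientation; "force": force on the tool from outside, world axes, zero at the start; "wrist_torque": the same for the moment, N m; "opening": opening from 0.0 (shut) to 1.0 (fully open); "finger_force": force on a finger pad.
Only numpy, scipy, OpenCV 4.12 (cv2) and the standard library are available. Lean on these libraries where they do the work, as an engineer would, in place of code of your own. Each camera call takes 0.05 s, during which the arm holds its last target. There are 200 camera calls.

## Working session

There is one attempt and no reset: what is moved stays moved. The work goes in short steps, each a Python script; the robot and the scene stay as the last script left them, time stands still between calls to the robot, and variables do not carry over. Pictures are saved under pics/ and viewed, at most 10 in all, crops included, and the job is handed in when it is done.

```bash
mkdir -p pics
cat > h.py <<'E'
from workcell import env
import numpy as np, cv2
from scipy.spatial.transform import Rotation as R
def Rm(o):
    o=np.array(o,float)
    return o if o.shape==(3,3) else R.from_euler('xyz',o,degrees=True).as_matrix()
def snap(n,f=None):
    p=env.grab_frame(n)
    if f: cv2.imwrite('pics/'+f,p['image'])
    return p
def ray(p,u,v,fish=False):
    x=(u-p['cx'])/p['fx'];y=(v-p['cy'])/p['fy']
    if fish:
        r=np.hypot(x,y);s=np.sin(r)/max(r,1e-9);d=np.array([x*s,-y*s,-np.cos(r)])
    else: d=np.array([x,-y,-1])
    return Rm(p['orientation'])@d
def atz(p,u,v,z,fish=False):
    d=ray(p,u,v,fish);o=np.array(p['position']);return o+d*(z-o[2])/d[2]
def px(p,X,fish=False):
    c=Rm(p['orientation']).T@(np.array(X)-p['position']);x,y,z=c[0],-c[1],-c[2]
    if fish:
        r=np.hypot(x,y);t=np.arctan2(r,z);k=t/max(r,1e-9)
    else:k=1/z
    return p['cx']+p['fx']*x*k,p['cy']+p['fy']*y*k
E
python3 - <<'E'
from h import *
np.set_printoptions(precision=3,suppress=True)
a=snap('scene','s1.png');b=snap('top','t1.png')
for p,n in((a,'s'),(b,'t')):
    print(n,p['position'],p['orientation'],p['fx'],p['cx'],p['cy'],[k for k in p])
    for t in['gauge_handle','taper_gauge','tool_block','caliper','outer_pad_edge','inner_pad_edge','worn_pad_c','spanner_c','pin_bolt_c']:
        print(t,[(np.array(d['xyz']).round(3),round(d['score'],2),np.array(px(p,d['xyz'])).round()) for d in env.search_frame(p,t)[:4]])
E
```

```text
s [-0.258  0.407  0.615] [  59.159   -0.759 -118.076] 610.1532405953542 323.06473526273913 234.83910311735545 ['image', 'fx', 'fy', 'cx', 'cy', 'position', 'orientation', 'shot']
gauge_handle [(array([ 0.462, -0.172,  0.12 ]), 0.59, array([421., 212.]))]
taper_gauge [(array([ 0.46 , -0.176,  0.119]), 0.91, array([423., 213.]))]
tool_block [(array([ 0.481, -0.154,  0.064]), 0.58, array([403., 238.]))]
caliper [(array([0.542, 0.292, 0.11 ]), 0.98, array([134., 263.])), (array([0.593, 0.006, 0.017]), 0.69, array([293., 252.])), (array([0.54 , 0.267, 0.122]), 0.42, array([150., 252.]))]
outer_pad_edge [(array([0.55 , 0.247, 0.121]), 0.91, array([161., 246.]))]
inner_pad_edge [(array([0.542, 0.266, 0.122]), 0.73, array([150., 251.]))]
worn_pad_c [(array([0.594, 0.002, 0.016]), 0.67, array([294., 251.])), (array([ 0.467, -0.17 ,  0.12 ]), 0.23, array([418., 211.]))]
spanner_c [(array([ 0.406, -0.006,  0.01 ]), 0.83, array([350., 310.])), (array([0.542, 0.265, 0.121]), 0.74, array([151., 252.]))]
pin_bolt_c [(array([0.499, 0.005, 0.012]), 0.59, array([317., 281.]))]
t [0.431 0.004 0.96 ] [ 
[... 415 characters left out ...]
50.]))]
tool_block [(array([ 0.512, -0.165,  0.09 ]), 0.82, array([415., 232.]))]
caliper [(array([0.557, 0.267, 0.112]), 0.66, array([173., 204.])), (array([ 0.514, -0.168,  0.091]), 0.32, array([416., 231.]))]
outer_pad_edge [(array([0.555, 0.242, 0.123]), 0.96, array([186., 205.]))]
inner_pad_edge [(array([0.554, 0.257, 0.116]), 0.93, array([178., 206.])), (array([0.559, 0.24 , 0.119]), 0.25, array([188., 203.]))]
worn_pad_c [(array([ 0.599, -0.003,  0.013]), 0.77, array([325., 191.]))]
spanner_c [(array([ 0.405, -0.007,  0.006]), 0.63, array([327., 290.]))]
pin_bolt_c [(array([ 0.506, -0.003,  0.01 ]), 0.64, array([325., 238.])), (array([0.554, 0.256, 0.105]), 0.23, array([181., 206.]))]
```

View pics/s1.png

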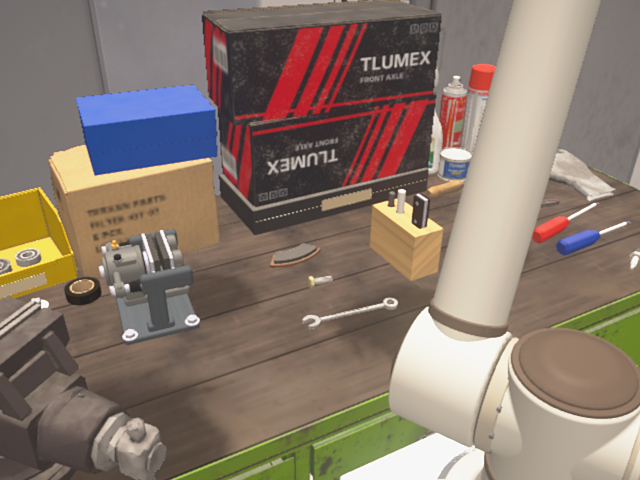

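View pics/t1.png

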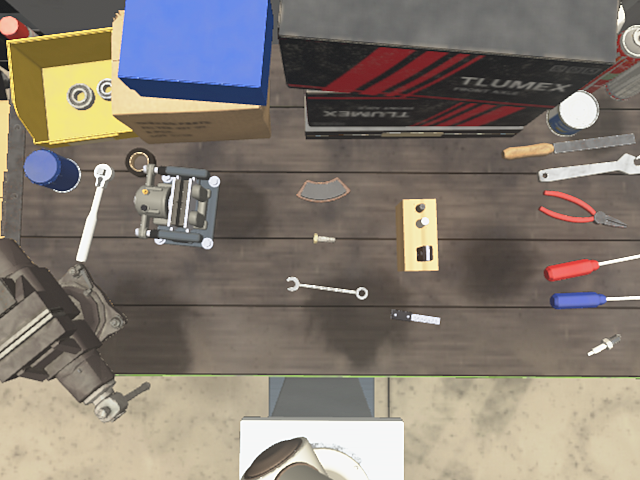

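Candidates for the gauge: the one standing in the block at top (425,253), and one lying on the bench at top (412,317). The one in the slot fits the description: it is larger and stands in the tool block. I'll confirm this with a crop.

Run:
```python
from h import *
im=cv2.imread('pics/t1.png')
a=cv2.resize(im[190:335,385:450],None,fx=4,fy=4,interpolation=cv2.INTER_CUBIC)
b=cv2.resize(im[155:260,125:230],(480,480),interpolation=cv2.INTER_CUBIC)
o=np.zeros((580,760,3),np.uint8);o[:580,:260]=a;o[:480,270:750]=b
cv2.imwrite('pics/c1.png',o)
env.goto([0.42,-0.17,0.30],[180,0,90])
print(env.read_state()['clock'],env.read_state()['joint_positions'])
p=snap('wrist','w1.png')
print(p['position'],p['orientation'],p['fx'],p['cx'],p['cy'])
for t in['gauge_handle','tool_block']:
    print(t,[(np.array(d['xyz']).round(3),round(d['score'],2),np.array(px(p,d['xyz'],1)).round()) for d in env.search_frame(p,t)[:4]])
```

```text
Traceback (most recent call last):
workcell.Unreachable: the arm cannot take that pose within its joint ranges
```

View pics/c1.png

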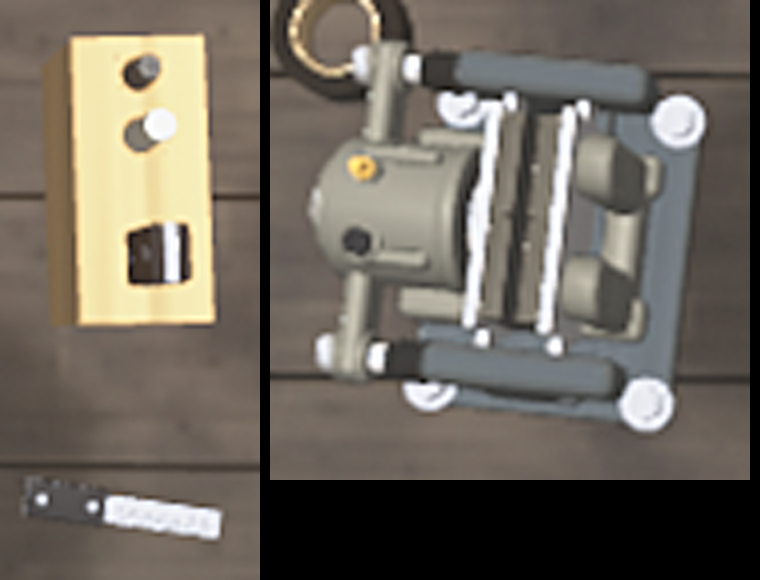

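The crop confirms it. The gauge in the block at top (425,253) is the large one, with its width along world x. The one lying at (412,317) is smaller. The caliper's pads run roughly along world x, tilted by about -8°.

Run:
```python
from h import *
np.set_printoptions(precision=1,suppress=True)
print(env.read_state()['tool_rot'])
for P in([.45,-.17,.3],[.47,-.175,.12],[.47,-.175,.26],[.55,.25,.3],[.55,.25,.17]):
  for y in(-8,0,172,180): print(P,y,env.inverse_kinematics(P,[180,0,y]))
```

```text
[ 180.     0.  -165.2]
[0.45, -0.17, 0.3] -8 [ -1.3   4.9 -11.2   0.  -73.9  83.3]
[0.45, -0.17, 0.3] 0 [ -1.3   4.9 -11.2   0.  -73.9  91.3]
[0.45, -0.17, 0.3] 172 [ -1.3   4.9 -11.2  -0.  -73.9 -96.7]
[0.45, -0.17, 0.3] 180 [ -1.3   4.9 -11.2  -0.  -73.9 -88.7]
[0.47, -0.175, 0.12] -8 [ -1.8  16.1 -24.9   0.  -49.   83.8]
[0.47, -0.175, 0.12] 0 [ -1.8  16.1 -24.9   0.  -49.   91.8]
[0.47, -0.175, 0.12] 172 [ -1.8  16.1 -24.9  -0.  -49.  -96.2]
[0.47, -0.175, 0.12] 180 [ -1.8  16.1 -24.9  -0.  -49.  -88.2]
[0.47, -0.175, 0.26] -8 [ -1.8   8.4 -12.9   0.  -68.7  83.8]
[0.47, -0.175, 0.26] 0 [ -1.8   8.4 -12.9   0.  -68.7  91.8]
[0.47, -0.175, 0.26] 172 [ -1.8   8.4 -12.9  -0.  -68.7 -96.2]
[0.47, -0.175, 0.26] 180 [ -1.8   8.4 -12.9  -0.  -68.7 -88.2]
[0.55, 0.25, 0.3] -8 [ 39.8  17.6   5.    0.  -77.3  42.2]
[0.55, 0.25, 0.3] 0 [ 39.8  17.6   5.    0.  -77.3  50.2]
[0.55, 0.25, 0.3] 172 [  39.8   17.6    5.    -0.   -77.3 -137.8]
[0.55, 0.25, 0.3] 180 [  39.8   17.6    5.    -0.   -77.3 -129.8]
[0.55, 0.25, 0.17] -8 [ 39.8  22.4  -7.    0.  -60.7  42.2]
[0.55, 0.25, 0.17] 0 [ 39.8  22.4  -7.    0.  -60.7  50.2]
[0.55, 0.25, 0.17] 172 [  39.8   22.4   -7.    -0.   -60.7 -137.8]
[0.55, 0.25, 0.17] 180 [  39.8   22.4   -7.    -0.   -60.7 -129.8]
```

Run:
```python
from h import *
env.goto([0.47,-0.174,0.27],[180,0,180])
print(env.read_state()['clock'])
p=snap('wrist','w1.png')
print(p['position'],p['orientation'],p['fx'],p['cx'],p['cy'])
for t in['gauge_handle','tool_block']:
    print(t,[(np.array(d['xyz']).round(3),round(d['score'],2),np.array(px(p,d['xyz'],1)).round()) for d in env.search_frame(p,t)[:4]])
```

```text
2.925
[ 0.39609702 -0.17336882  0.43264103] [-1.57347189e+01 -3.26915704e-02  8.99574768e+01] 371.64829954431775 312.0083750532958 243.22766719449814
gauge_handle [(array([ 0.465, -0.179,  0.146]), 0.9, array([305., 229.])), (array([ 0.354, -0.178,  0.012]), 0.77, array([307., 104.]))]
tool_block []
```

View pics/w1.png

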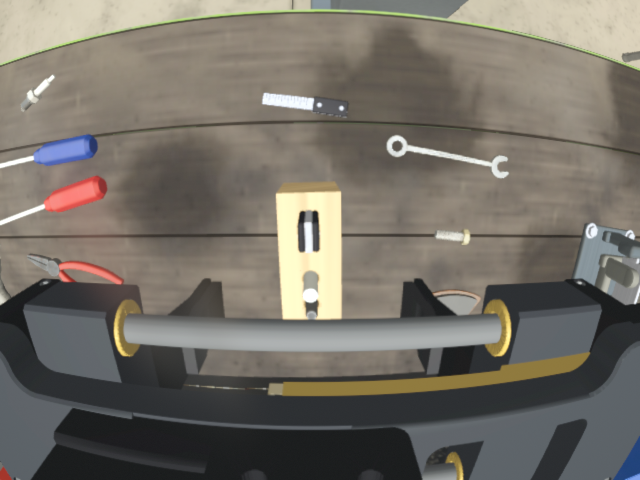

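The gauge's handle top shows at wrist (309,229) between the fingers, with the marker at (311,295). I'll measure edges with the calibration.

Run:
```python
from h import *
im=cv2.imread('pics/w1.png')
p=snap('wrist')
for uv in((309,213),(298,230),(320,230),(309,250),(309,230)): print(uv,atz(p,*uv,.145,1).round(4))
for uv in((278,195),(340,195),(280,315),(341,315)): print('blk',uv,atz(p,*uv,.09,1).round(4))
cv2.imwrite('pics/w1c.png',cv2.resize(im[180:320,260:360],(430,600),interpolation=cv2.INTER_CUBIC))
```

```text
(309, 213) [ 0.4523 -0.1757  0.145 ]
(298, 230) [ 0.4661 -0.1845  0.145 ]
(320, 230) [ 0.4661 -0.167   0.145 ]
(309, 250) [ 0.4828 -0.1758  0.145 ]
(309, 230) [ 0.4661 -0.1757  0.145 ]
blk (278, 195) [ 0.4459 -0.205   0.09  ]
blk (340, 195) [ 0.446  -0.1472  0.09  ]
blk (280, 315) [ 0.5693 -0.2064  0.09  ]
blk (341, 315) [ 0.5693 -0.1436  0.09  ]
```

View pics/w1c.png

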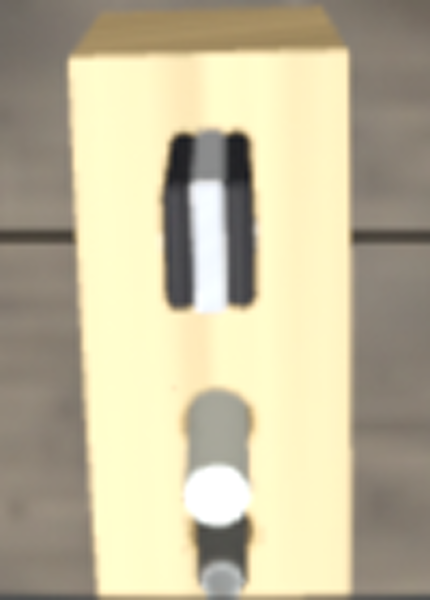

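Run:
```python
from h import *
D=[180,0,180]
env.move_straight([.473,-.1757,.16],rate=.15)
print(env.move_straight([.473,-.1757,.102],rate=.08,force_limit=8))
env.gripper_to(0.0,40); s=env.read_state(); print(s['opening']*87,s['finger_force'],s['position'])
env.move_straight([.473,-.1757,.30],rate=.12); 
env.dwell(.2); s=env.read_state(); print(s['opening']*87,s['finger_force'],s['clock'])
env.goto([.50,.225,.30],[180,0,172]); s=env.read_state(); print(s['opening']*87,s['finger_force'],s['clock'],s['force'])
p=snap('wrist','w2.png')
import pickle;pickle.dump(p,open('w2.pkl','wb'))
for t in['outer_pad_edge','inner_pad_edge','gauge_tip','taper_gauge']:
    print(t,[(np.array(d['xyz']).round(3),round(d['score'],2),np.array(px(p,d['xyz'],1)).round()) for d in env.search_frame(p,t)[:4]])
```

```text
False
17.620773374880788 39.99807942425832 [ 0.47304914 -0.17598633  0.10203908]
17.885204904421535 39.99830533051863 8.0
17.327179840100936 39.998182284180075 9.4917 [ 0.27173347  0.05181979 -0.78609347]
outer_pad_edge [(array([0.541, 0.243, 0.12 ]), 0.58, array([336., 258.]))]
inner_pad_edge [(array([0.546, 0.266, 0.121]), 0.68, array([360., 260.]))]
gauge_tip [(array([ 0.353, -0.166,  0.009]), 0.87, array([ 36., 149.])), (array([0.487, 0.222, 0.332]), 0.66, array([298., 304.]))]
taper_gauge [(array([0.487, 0.224, 0.329]), 0.94, array([303., 300.])), (array([ 0.355, -0.162,  0.012]), 0.71, array([ 36., 150.])), (array([0.406, 0.007, 0.003]), 0.26, array([138., 157.]))]
```

View pics/w2.png

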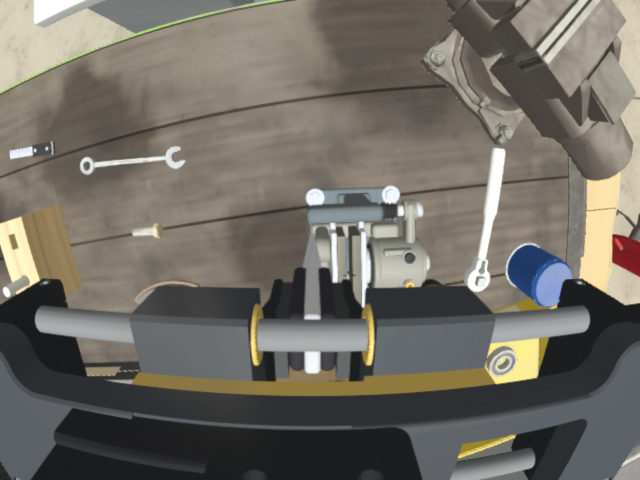

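Gauge is held: blade tip at wrist (312,240), and the pads to its right with the gap near (348,255). Next I'll zoom in on the gap.

Run:
```python
from h import *
w=cv2.imread('pics/w2.png');t=cv2.imread('pics/t1.png')
a=cv2.resize(w[215:300,300:365],(390,510),interpolation=cv2.INTER_CUBIC)   # x6
b=cv2.resize(t[172:236,155:205],(400,512),interpolation=cv2.INTER_CUBIC)[:510] # x8
cv2.imwrite('pics/c2.png',np.hstack([a,b]))
```

```text
(no output)
```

View pics/c2.png

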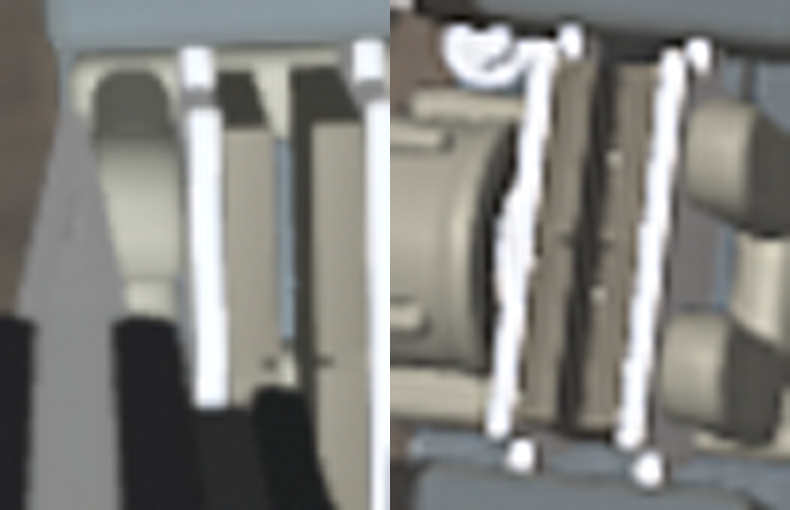

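Left crop (wrist): the outer lining's gap edge starts at pixel (345.3,235.8) and the inner one at (352,235.3). Right crop (top): the gap runs from about (182,180) to (176.5,225).

Run:
```python
from h import *
import pickle;p=pickle.load(open('w2.pkl','rb'))
W=lambda a,b:atz(p,300+a/6,215+b/6,.12,1).round(4)[:2]
print('outer',W(272,125),W(276,250),W(278,320));print('inner',W(312,122),W(313,250),W(315,350))
t=snap('top')
T=lambda a,b:atz(t,155+(a-390)/8,172+b/8,.12).round(4)[:2]
print('T outer',T(617,70),T(585,420));print('T inner',T(590,60),T(558,425))
s=env.read_state();print(s['position'],s['tool_rot'])
# tip in wrist image: expected vs seen (311.8,232.5)
print('expected tip',np.array(px(p,[.50,.225,.208],1)), 'seen tip->',atz(p,300+70/6,215+105/6,.208,1))
```

```text
outer [0.52   0.2549] [0.5409 0.2532] [0.5529 0.2521]
inner [0.5204 0.2613] [0.5417 0.2591] [0.559  0.2576]
T outer [0.5975 0.2481] [0.5199 0.2533]
T inner [0.5997 0.2541] [0.5188 0.2591]
[0.50020186 0.22434431 0.30008792] [1.79993949e+02 5.28012503e-03 1.71936738e+02]
expected tip [311.25448662 245.73248301] seen tip-> [0.4904029  0.22665612 0.208     ]
```

Run:
```python
from h import *
import pickle
env.move_straight([.557,.2525,.26],[180,0,175.2],rate=.12)
env.move_straight([.557,.2525,.221],rate=.08)
s=env.read_state();print(s['position'],s['clock'],s['force'])
p=snap('wrist');q=snap('scene');pickle.dump((p,q),open('w3.pkl','wb'))
print(px(p,[.557,.2525,.13],1),px(q,[.557,.2525,.13]))
w,t=p['image'],q['image']
a=cv2.resize(w[200:300,275:350],(396,528),interpolation=cv2.INTER_CUBIC)
b=cv2.resize(t[205:285,110:170],(396,528),interpolation=cv2.INTER_CUBIC)
cv2.imwrite('pics/c3.png',np.hstack([a,b]))
```

```text
[0.5572331  0.25255535 0.22140041] 11.2083 [0.87681464 0.53365228 0.72393632]
(np.float64(310.0516722458857), np.float64(245.86148687082198)) (np.float64(156.01582311910877), np.float64(239.94568914086148))
```

View pics/c3.png

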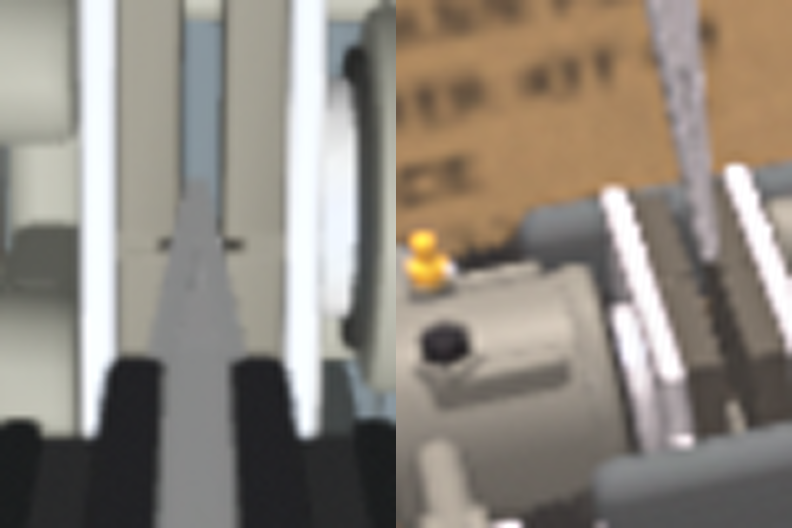

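Wrist crop: the tip, at (198,180), sits centred between the gap edges at 180 and 222, and the blade is in line with the gap. Descending.

Run:
```python
from h import *
np.set_printoptions(precision=2,suppress=True)
def st(m):
    s=env.read_state();print(m,s['clock'],np.array(s['position']).round(4),np.array(s['force']),round(s['opening']*87,2))
st('0')
print(env.move_straight([.557,.2527,.200],rate=.04,force_limit=3));st('entered')
hit=env.move_straight([.557,.2527,.145],rate=.01,force_limit=2.5);print(hit);st('contact')
env.dwell(.3);st('settled')
```

```text
0 11.3083 [0.56 0.25 0.22] [ 0.18  0.61 -1.06] 17.88
False
entered 11.9833 [0.56 0.25 0.2 ] [ 0.36  0.64 -0.61] 17.66
True
contact 14.3083 [0.56 0.25 0.18] [0.3  0.12 2.4 ] 17.66
settled 14.6083 [0.56 0.25 0.18] [ 1.33 -0.73  3.24] 17.68
```

Run:
```python
from h import *
np.set_printoptions(precision=2,suppress=True)
F=[]
for i in range(15): env.dwell(.04);F.append(env.read_state()['force'])
print(np.mean(F,0),np.std(F,0),env.read_state()['position'],env.read_state()['qvel'])
p=snap('wrist');q=snap('scene')
a=cv2.resize(p['image'][200:300,275:350],(396,528),interpolation=cv2.INTER_CUBIC)
b=cv2.resize(q['image'][205:285,110:170],(396,528),interpolation=cv2.INTER_CUBIC)
cv2.imwrite('pics/c4.png',np.hstack([a,b]))
```

```text
[ 0.57 -1.35  4.02] [0.5  0.6  0.57] [0.56 0.25 0.18] [-0.05  0.06 -0.07 -0.03  0.    0.01]
```

View pics/c4.png

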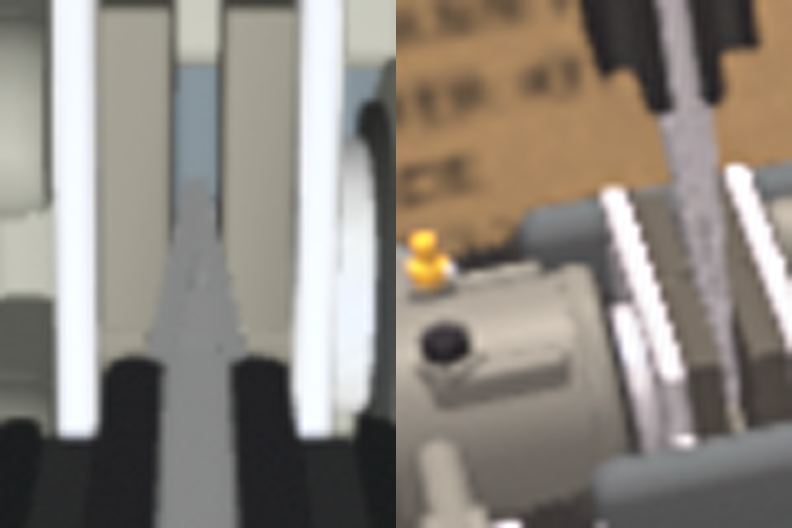

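The blade sits between both pads, seen entering the gap at wrist crop (200,240) and scene crop (700,250). The vertical reaction is about 4.8 N and the side force only about 2 N, so both pads carry load, each at an estimated 3 to 13 N.

```bash
python3 -c "
from h import *
print(env.close_job(),env.read_state()['clock'],env.read_state()['force'])"
```

```text
the job is handed in; nothing more can be done
the job is handed in; nothing more can be done
```

I handed in the job with the gauge held in the gripper, its blade about 30 mm below the pads' upper edges (gap about 6 mm) and lightly dragging on both pads by the force readings; no verdict came back.

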